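# Work the seized block out of the dry-bath heater

### The job

The aluminium block has seized in the well of the dry-bath heater: grip it by the tab on its top, rock it side to side (to the left and to the right as seen from the heater's front panel) until both retaining shoes have given way, then lift it out. Finish while holding it: keep the block upright and still in the gripper just clear of the heater, its underside about three centimetres above the rim of its well, and leave everything else on the bench where it is.

Things in the scene. Friction and masses are not known exactly. Their poses are not given: they have to be found in the camera images.
- heater: dry-bath heater, white housing 147 x 170 mm, 90 mm high, fixed, with a low sloping control panel on its front (-x side). Origin: on the bench under the centre of the well; x from the front panel to the back, y left, z up. The well's floor is 30 mm, its rim 90 mm above the bench. On the well's left and right a dark steel shoe holds the block
- well_mouth (a point): centre of the well's mouth, at rim level, 90 mm above the heater's origin; axes as the heater's. The mouth is 63 mm (x) by 54 mm (y). The front and back walls leave the block 1.5 mm play each, so it cannot be rocked along x, only along y
- block: seized aluminium block, 0.25 to 0.45 kg: lower part 60 (x) x 40 (y) x 46 mm, above it a part 60 x 34 mm up to 70 mm with four tube holes, then the tab. Origin: centre of its underside, at the start on the well's floor; axes as the heater's. The shoes' lips reach over its left and right shoulders, 46 mm up: pulled straight up it rises 3 mm and jams
- block_tab (a point): centre of the lifting tab, 95 mm above the block's underside. Tab 12 mm thick (x), 34 mm wide (y), from 70 to 114 mm above the underside; grip it with the fingers closing along x. Moved 11 mm along y (rising 2 mm, about 5 to 8 N) it tips the block 0.1 rad about its lower edge and pushes that side's shoe to its stop. It may turn between the pads
- shoe_left (a joint): how far the left (+y) shoe is pushed back, m: about 0 at the start (up to 0.0006), stop at 0.0042. Stiff (about 9 N); it stays where it is pushed. The block comes out once both shoes together are pushed back 5.4 mm or more, so both must be pushed; with both at their stops it has 1.5 mm to spare on each side
- shoe_right (a joint): the same for the right (-y) shoe
- timer: bystander: white kitchen-type timer 68 x 62 x 18 mm lying beside the heater; origin under its centre; to be left alone
- media_bottle: bystander: small clear bottle with a cap, 56 x 50 x 111 mm, standing near the heater; origin under its centre; to be left alone
- cryo_box: bystander: open box of small vials 131 x 131 x 50 mm; origin under its centre; to be left alone
- tape: bystander: roll of tape 89 mm across, 19 mm high, lying flat; origin under its centre; to be left alone
- plate: bystander: flat well plate 86 x 128 x 15 mm; origin under its centre; to be left alone
- tip_box_spare: bystander: pipette tip box 103 x 142 x 73 mm; origin under its centre; to be left alone

How it is judged:
On the way, in this order (a step that is already met when the one before it is completed fails the run):
1. the block has been rocked to one side and has pushed a shoe back by 1 mm or more, while still in its well (value of joint any of shoe_left, shoe_right above 0.001 m and z of block in the frame of heater below 0.045 m), for 0.02 s.
2. it has also been rocked to the other side: both shoes are pushed back by 1 mm or more, the block still in its well (value of joint each of shoe_left, shoe_right above 0.001 m and z of block in the frame of heater below 0.045 m), for 0.02 s.
At the end, for the whole second after the job is handed in: The gripper still holds the block (finger force over 1 N), still (under 20 mm/s) and upright (within 0.2 rad), its underside 8 to 60 mm above the rim of the well and its centre within 40 mm of the well's centre seen from above, and the block touches nothing of the heater (z of block in the frame of well_mouth between 0.008 and 0.06 m and horizontal distance between block and well_mouth below 0.04 m and angle between block's own z axis and vertical below 0.2 rad and linear speed of block below 0.02 m/s and contact force between block and the fingers above 1 N and contact force between block and heater below 0.1 N); the arm keeps its last pose, push and grip.
It fails at once if a bystander is moved by more than 20 mm (distance of any of timer, media_bottle, cryo_box, tape, plate, tip_box_spare from where it was at the start of the episode above 0.02 m).
It also fails if it takes over 42 s, if anything falls off the work surface, if the arm or the gripper's body presses on something with over 40 N, if the wrist force passes 120 N, or if a joint passes its speed limit or range.

### The arm

A 6-joint arm with a two-finger parallel gripper is mounted at the origin on the work surface; the furniture and walls round the work are solid. World frame = base frame: x ahead of the robot, y to its left, z up, the work surface at z = 0. Lengths are in m, angles in rad, forces in N, time in s.
With the tool pointing down it reaches from about 0.35 to 0.975 m from the base axis. Payload 4.9 kg.
Tool frame: the origin (TCP) lies at the very end of the fingers, on their centre line; the grasp point (between the pads) lies 19 mm behind it; x points along the fingers, z is the direction in which the jaws open and shut, and the axes are right-handed (so a half turn about x gives the same grasp; the last joint's range is limited). The gripper opens to 85 mm and grips with 20 to 120 N. Pads are 22 mm wide; open, the fingers measure 114 mm over their backs; the gripper's body (76 mm by 85 mm) begins 54 mm behind the grasp point. The pads swing forward as they close: fully open they stand 13 mm farther back than shut.
Start: joints at [1.021, 0.053, 1.613, -0, 1.476, -0.119], TCP at [0.261, 0.568, 0.231] pointing down, gripper open.
Joint ranges: [-3.01, 3.01], [-1.01, 2.22], [0.06, 2.58], [-1.02, 4.17], [0.09, 2.62], [-3.14, 3.14]. Speed limits (rad/s): [2.57, 2.57, 3.14, 3.14, 3.14, 3.14].

### API

Orientations are given as a rotation vector (axis times angle).
In Python, from station import ctrl, imaging gives the robot as it stands. The module is installed in compiled form; this text tells all that it offers.
- The arm moves only by the shell command python3 -m jog 'ROWS' [FORCE]. ROWS is JSON, a list that holds one entry, the list of rows, each a list of 5 numbers: the shift along the tool's x, y, z in m, then the turn about the tool's x in rad, then the closure, from -1 (fully open) to 1 (shut). A call has 1 to 12 rows; each row is the pose to reach, as a shift and turn from the pose measured when the call began, along the tool's axes at that moment; what a row does not reach only later rows make up. A row lasts 1/10 s, in which the tool goes at most 50 mm and 8.59 degrees, less where a joint would pass 70% of its speed; a pose out of reach is approached as far as the arm can. A call with a gripper value outside its range is refused whole. The fingers move at their own pace and stop on an object; FORCE is the grip in N (left out, the last holds). Time passes only in rows, so rows that repeat a pose let the fingers close. It gives the time, the measured TCP pose, the force and the opening at its end, in the units of the state.
- ctrl.get_obs(): the state, without advancing time (a new reading comes with each control period).
- imaging.get_image(name): name is "scene" or "top" or "wrist"; returns a dict with "color" (480x640x3 uint8, red, green, blue), "intrinsics" (3x3 intrinsics, pixels), "R" (3x3) and "t" (3): a world point X has camera coordinates R X + t. Camera axes: x right, y down, z forward; pixel columns grow to the right and rows downward; lengths in m; the calibration is good to about 2 mm. A picture is of the moment at which its call begins. There is no depth.
- ctrl.finish_job(): hands the job in, once; it reports no verdict.
The state is a dict: "t": time; "q": joint angles; "dq": joint speeds; "effort": joint torques, N m; "tool_pos": TCP position; "tool_rot": TCP orientation; "contact_force": force on the tool from outside, world axes, zero at the start; "wrist_torque": the same for the moment, N m; "opening": finger opening in m.
Only numpy, scipy, OpenCV 4.12 (cv2) and the standard library are available. Lean on these libraries where they do the work, as an engineer would, in place of code of your own. Each camera call takes 0.05 s, during which the arm holds its last target.

## Working session

There is one attempt and no reset: what is moved stays moved. The work goes in short steps, Python scripts to look and compute and a shell command to move; the robot and the scene stay as the last step left them, time stands still between calls to the robot, and variables do not carry over. Pictures are saved under pics/ and viewed, and the job is handed in when it is done.

```bash
mkdir -p pics; python3 - <<'E'
from station import ctrl, imaging
import cv2
o=ctrl.get_obs(); print({k:o[k] for k in ('t','tool_pos','tool_rot','contact_force','opening')})
for n in("scene","top","wrist"):
    d=imaging.get_image(n); cv2.imwrite(f"pics/{n}0.png",d["color"][:,:,::-1]); print(n,d["intrinsics"],d["R"],d["t"])
E
```

```text
{'t': 0.0, 'tool_pos': array([0.26065086, 0.56735552, 0.23004277]), 'tool_rot': array([-0.8873045 ,  1.38465118,  0.88581572]), 'contact_force': array([0.95532477, 0.19331054, 0.0227366 ]), 'opening': 0.08541819053864824}
scene [[594.14757773   0.         330.83463778]
 [  0.         594.14757773 241.62657946]
 [  0.           0.           1.        ]] [[ 0.85797612 -0.51366177  0.00534461]
 [-0.36878959 -0.6231702  -0.68967611]
 [ 0.35759086  0.5897546  -0.72409826]] [-0.38341836  0.28487898  1.35359942]
top [[436.15000423   0.         317.29100987]
 [  0.         436.15000423 240.33407532]
 [  0.           0.           1.        ]] [[-0.01270575 -0.99978632 -0.0163056 ]
 [-0.98825819  0.01503907 -0.15205124]
 [ 0.15226397  0.01418222 -0.9882381 ]] [0.08020207 0.48054912 1.21191629]
wrist [[379.39476179   0.         314.36066396]
 [  0.         379.39476179 235.04671762]
 [  0.           0.           1.        ]] [[ 0.41702787  0.90889135 -0.00206822]
 [ 0.8603284  -0.39400974  0.32340588]
 [ 0.2931259  -0.13664861 -0.94625808]] [-0.62443698 -0.04239979  0.38017395]
```

View pics/scene0.png

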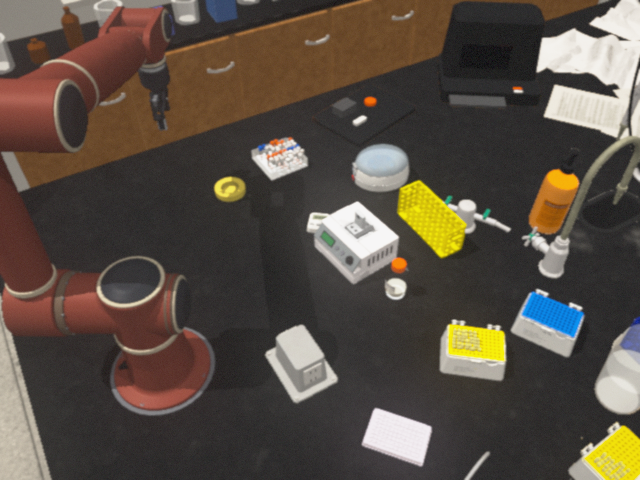

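View pics/top0.png

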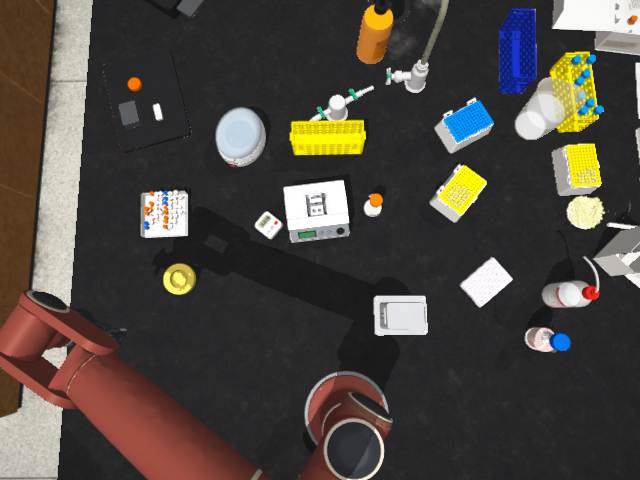

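View pics/wrist0.png

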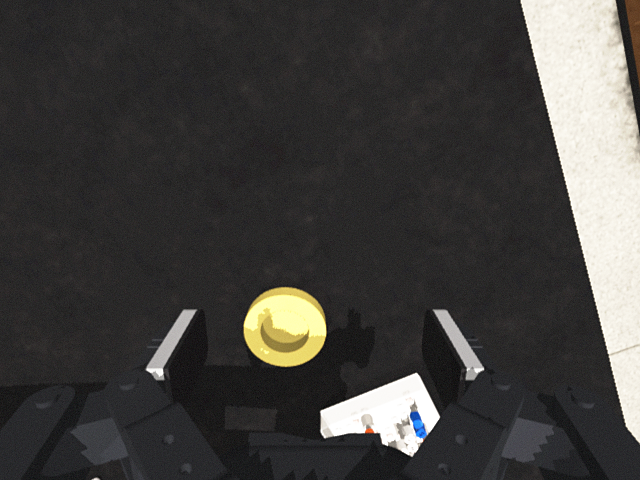

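The heater shows at about (317,210) in the top view and (356,240) in the scene view, with the timer on its left and the bottle on its right. I'll enlarge crops of it.

```bash
python3 - <<'E'
import cv2
a=cv2.imread("pics/top0.png")[165:255,250:395]; cv2.imwrite("pics/top0c.png",cv2.resize(a,None,fx=5.5,fy=5.5,interpolation=cv2.INTER_CUBIC))
a=cv2.imread("pics/scene0.png")[190:290,300:420]; cv2.imwrite("pics/scene0c.png",cv2.resize(a,None,fx=6,fy=6,interpolation=cv2.INTER_CUBIC))
E
```

```text
(no output)
```

View pics/top0c.png

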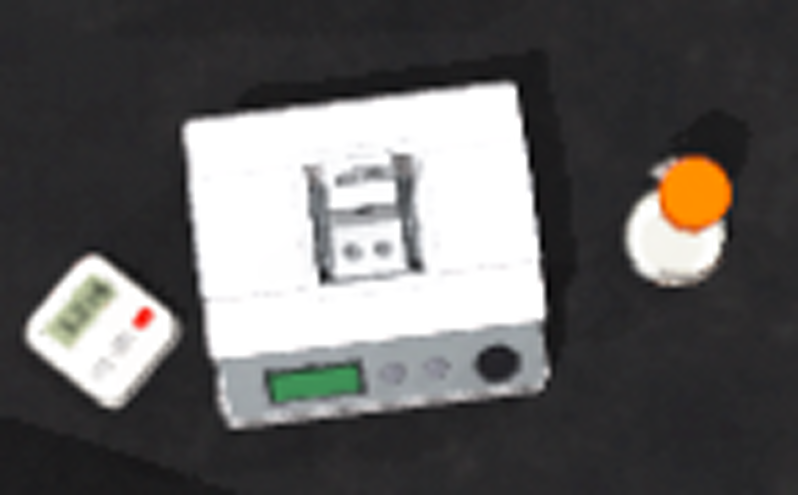

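View pics/scene0c.png

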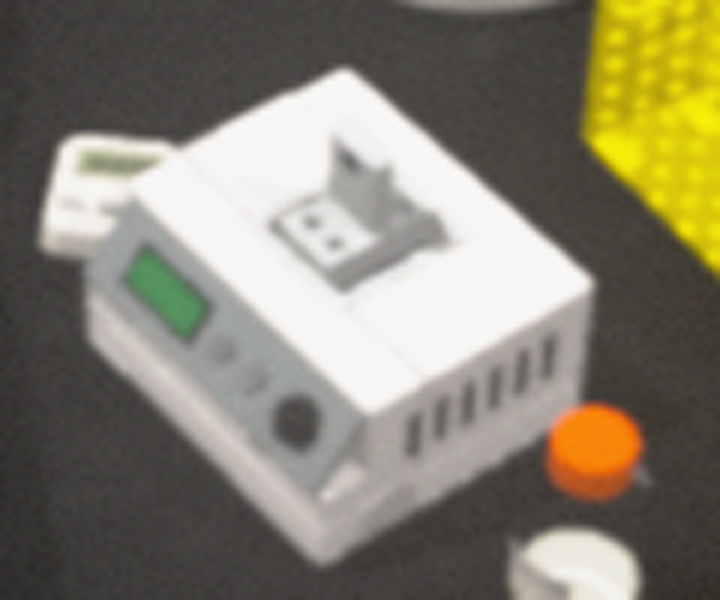

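Top crop: the housing's top corners are at roughly (185,120), (517,83), (547,320) and (213,356), with the well's dark slots in the centre. The scene crop shows the same four corners. I'll triangulate them.

```bash
cat > h.py <<'E'
import numpy as np
def ray(d,uv):
    K,R,t=[np.asarray(d[k]) for k in("intrinsics","R","t")]
    v=R.T@np.linalg.inv(K)@[uv[0],uv[1],1]; return -R.T@t, v/np.linalg.norm(v)
def plane(d,uv,z):
    c,v=ray(d,uv); return c+v*(z-c[2])/v[2]
def tri(rs):
    A=0;b=0
    for c,v in rs:
        P=np.eye(3)-np.outer(v,v);A=A+P;b=b+P@c
    X=np.linalg.solve(A,b); return X,[float(np.linalg.norm((np.eye(3)-np.outer(v,v))@(X-c))) for c,v in rs]
def proj(d,X):
    p=np.asarray(d["intrinsics"])@(np.asarray(d["R"])@X+d["t"]);return p[:2]/p[2]
E
python3 - <<'E'
from h import *
from station import imaging
np.set_printoptions(precision=4,suppress=True)
T=imaging.get_image("top");S=imaging.get_image("scene")
f=lambda u,v:(250+(u+.5)/5.5-.5,165+(v+.5)/5.5-.5)
g=lambda u,v:(300+(u+.5)/6-.5,190+(v+.5)/6-.5)
a=[(185,120),(517,83),(547,320),(213,356)];b=[(345,68),(592,283),(365,413),(135,190)]
for p,q in zip(a,b): print(tri([ray(T,f(*p)),ray(S,g(*q))]), plane(T,f(*p),.09))
W=[plane(T,f(*p),.09) for p in[(307,165),(413,153),(423,270),(320,283)]]
print(W,np.mean(W,0)); print("scene mouth front corners",plane(S,g(268,218),.09),plane(S,g(345,290),.09))
P=[plane(T,f(*p),.09) for p in a]
print("yaw",[np.arctan2(*(P[i]-P[j])[1::-1]) for i,j in((0,3),(1,2))],[np.arctan2(*(P[i]-P[j])[1::-1])-np.pi/2 for i,j in((0,1),(3,2))])
# tab: top ends
E
```

```text
(array([0.6288, 0.1664, 0.0867]), [0.00020946352969855188, 0.00020946352969838033]) [0.6277 0.1661 0.09  ]
(array([ 0.6447, -0.0032,  0.0892]), [0.0003197315950736812, 0.00031973159507361806]) [ 0.6442 -0.0031  0.09  ]
(array([ 0.5218, -0.0156,  0.088 ]), [0.00027444919689690776, 0.0002744491968968171]) [ 0.5212 -0.0154  0.09  ]
(array([0.5087, 0.1523, 0.0808]), [0.0017119740681465726, 0.0017119740681464362]) [0.5054 0.1522 0.09  ]
[array([0.6031, 0.1042, 0.09  ]), array([0.6084, 0.0504, 0.09  ]), array([0.5478, 0.0463, 0.09  ]), array([0.5419, 0.0982, 0.09  ])] [0.5753 0.0748 0.09  ]
scene mouth front corners [0.5465 0.0996 0.09  ] [0.5518 0.0461 0.09  ]
yaw [np.float64(0.11363537727006422), np.float64(0.09991440724050012)] [np.float64(0.09716979037524132), np.float64(0.09342417046030405)]
```

Triangulated corner heights are 81–89 mm, against 90 mm given. Yaw is about 0.10 and the well centre is near (0.576, 0.075). Next I'll work out the approach.

```bash
cat > go.py <<'E'
import sys
from h import *
from scipy.spatial.transform import Rotation as Ro
from station import ctrl
def delta(tgt,yaw):
    o=ctrl.get_obs();R=Ro.from_rotvec(o["tool_rot"]).as_matrix()
    z=R[:,2];a=np.arctan2(z[1],z[0])
    d=(a-yaw+np.pi/2)%np.pi-np.pi/2   # tool x is down: + turn lowers world yaw
    print("pos",o["tool_pos"].round(4),"x",R[:,0].round(3),"z",R[:,2].round(3),"q6",o["q"].round(3)[5],"t",o["t"],"F",o["contact_force"].round(2),"open",round(o["opening"],4))
    print("shift",(R.T@(np.array(tgt)-o["tool_pos"])).round(4),"turn",round(float(d),4))
    R2=Ro.from_matrix(R).as_matrix()
    print("tool dir of heater y:",(R.T@[-np.sin(yaw),np.cos(yaw),0]).round(4))
if __name__=="__main__":
    v=[float(x) for x in sys.argv[1:]];delta(v[:3],v[3])
E
python3 go.py .576 .075 .23 .1
```

```text
pos [0.2608 0.5676 0.2307] x [-0.001 -0.001 -1.   ] z [ 0.418  0.909 -0.001] q6 -0.119 t 0.25 F [-0.09 -0.1   0.37] open 0.0855
shift [ 0.0009 -0.4921 -0.316 ] turn 1.04
tool dir of heater y: [-8.000e-04  5.062e-01  8.624e-01]
```

```bash
python3 -m jog '[[[0,-0.041,-0.0263,0.0867,-1],[0,-0.082,-0.0527,0.173,-1],[0,-0.123,-0.079,0.26,-1],[0,-0.164,-0.1053,0.347,-1],[0,-0.205,-0.1317,0.433,-1],[0,-0.246,-0.158,0.52,-1],[0,-0.287,-0.1843,0.607,-1],[0,-0.328,-0.2107,0.693,-1],[0,-0.369,-0.237,0.78,-1],[0,-0.41,-0.2633,0.867,-1],[0,-0.451,-0.29,0.953,-1],[0,-0.492,-0.316,1.04,-1]]]' 40
python3 go.py .576 .075 .23 .1
python3 - <<'E'
from station import imaging
import cv2
d=imaging.get_image("wrist"); cv2.imwrite("pics/w1.png",d["color"][:,:,::-1])
E
```

```text
t: 1.45
tool_pos: [0.5766, 0.0731, 0.231]
tool_rot: [-0.076, 1.57, 0.075]
contact_force: [0.7, 0.9, 0.8]
opening: 0.0853
pos [0.5766 0.0731 0.231 ] x [-0.    -0.001 -1.   ] z [ 0.995  0.096 -0.   ] q6 -0.098 t 1.45 F [0.73 0.9  0.84] open 0.0853
shift [ 0.001   0.002  -0.0004] turn -0.0039
tool dir of heater y: [-7.0e-04  1.0e+00 -3.9e-03]
```

View pics/w1.png

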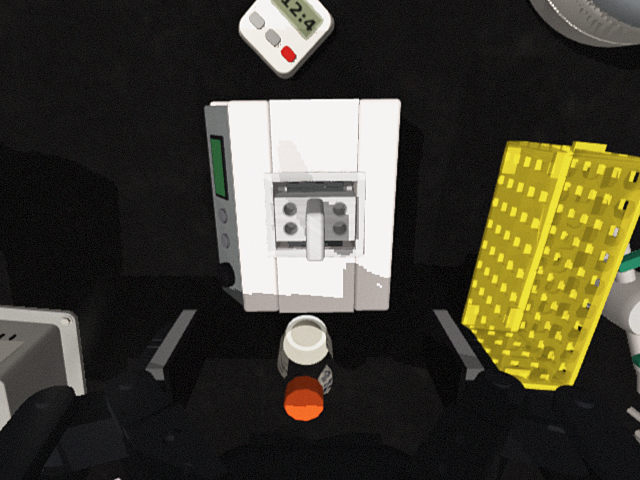

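The wrist view shows the well at (315,215), the tab from (315,200) to (316,260), the two shoe slots above and below it, and the bottle at (305,380). I'll take a second view from 40 mm towards −y and enlarge both.

```bash
cat > snap.py <<'E'
import sys,pickle,cv2
from station import imaging
n,x0,x1,y0,y1,f=sys.argv[1],*map(float,sys.argv[2:7])
d=imaging.get_image("wrist"); pickle.dump(d,open(n+".pkl","wb"))
a=d["color"][int(y0):int(y1),int(x0):int(x1),::-1]
cv2.imwrite(f"pics/{n}.png",cv2.resize(a,None,fx=f,fy=f,interpolation=cv2.INTER_CUBIC))
E
python3 snap.py w2 250 380 165 265 6
python3 -m jog '[[[0,-0.02,0,0,-1],[0,-0.04,0,0,-1],[0,-0.04,0,0,-1],[0,-0.04,0,0,-1]]]'
python3 snap.py w3 250 380 85 185 6
```

```text
t: 1.95
tool_pos: [0.5814, 0.031, 0.2307]
tool_rot: [-0.074, 1.57, 0.071]
contact_force: [0.1, 0.3, 0.2]
opening: 0.0852
```

View pics/w2.png

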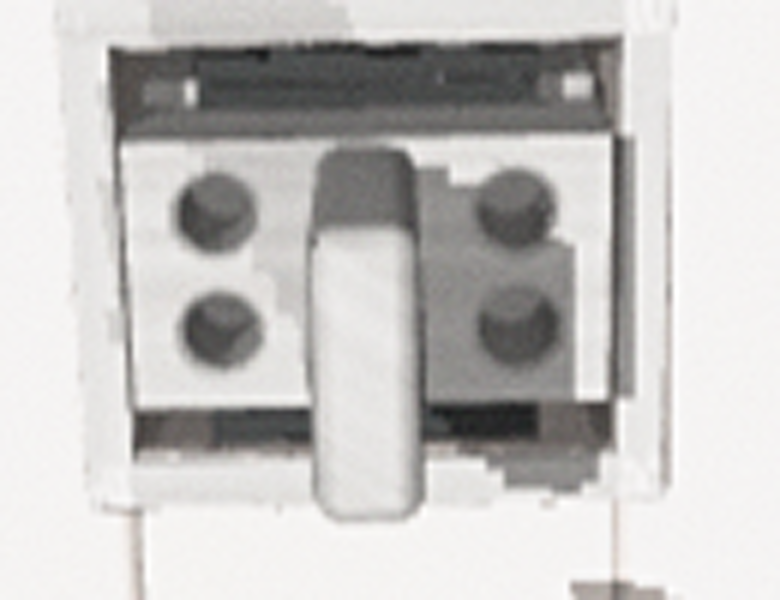

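View pics/w3.png

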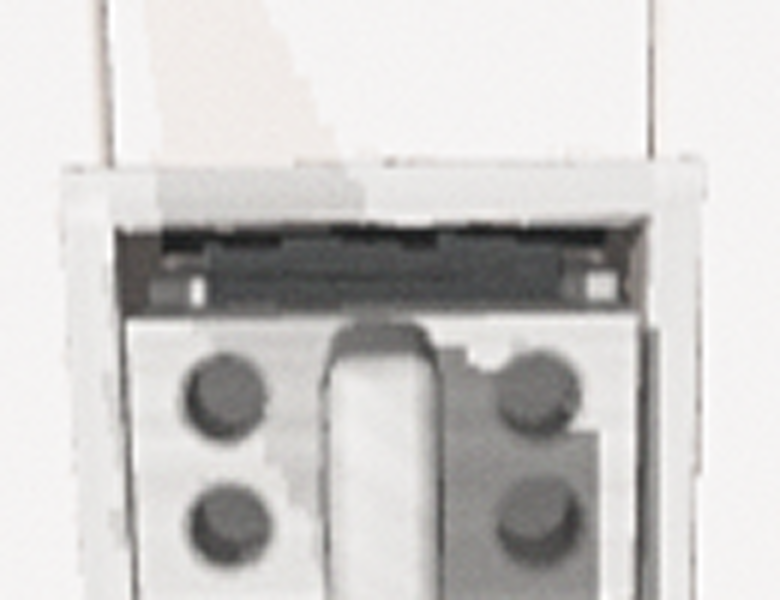

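w2: the tab's top face has corners at (313,228), (414,228), (424,517) and (314,517), and the mouth corners are at (108,45), (620,38), (612,447) and (135,452). w3 shows the same features; I also need its lower part.

```bash
python3 - <<'E'
import pickle,cv2
d=pickle.load(open("w3.pkl","rb"))
cv2.imwrite("pics/w3b.png",cv2.resize(d["color"][100:200,250:380,::-1],None,fx=6,fy=6,interpolation=cv2.INTER_CUBIC))
E
```

```text
(no output)
```

View pics/w3b.png

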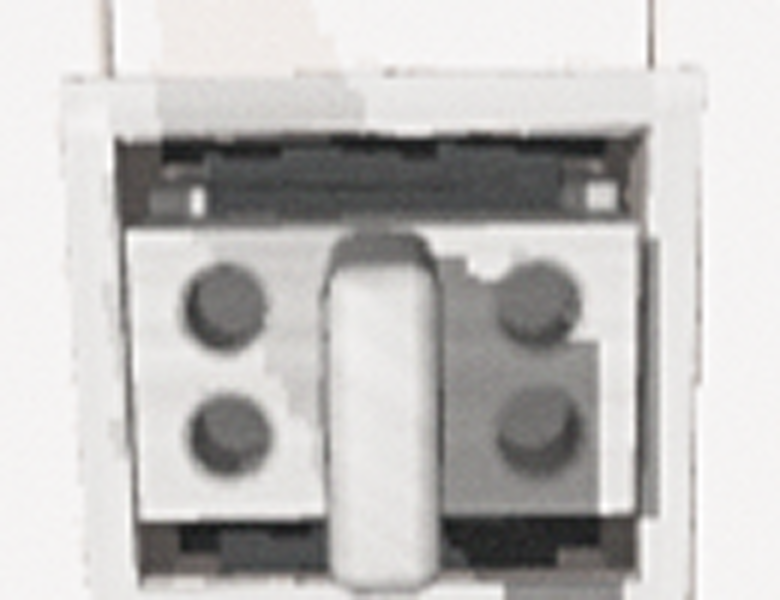

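```bash
python3 - <<'E'
from h import *
import pickle
np.set_printoptions(precision=4,suppress=True)
A=pickle.load(open("w2.pkl","rb"));B=pickle.load(open("w3.pkl","rb"))
a=lambda p:(250+(p[0]+.5)/6-.5,165+(p[1]+.5)/6-.5); b=lambda p:(250+(p[0]+.5)/6-.5,100+(p[1]+.5)/6-.5)
def run(n,ps,qs):
    X=[]
    for p,q in zip(ps,qs):
        x,e=tri([ray(A,a(p)),ray(B,b(q))]);X.append(x);print(n,x,np.round(e[0],4))
    print(" mean",np.mean(X,0)); return X
t=run("tab",[(313,228),(414,228),(424,517),(314,517)],[(330,263),(438,263),(437,585),(330,585)])
m=run("mouth",[(108,45),(620,38),(612,447),(135,452)],[(115,138),(648,130),(640,577),(138,583)])
bl=run("blocktop",[(122,143),(610,133),(612,402),(133,408)],[(127,230),(637,225),(637,518),(140,520)])
for n,d,f,ps,z in(("tab",A,a,[(313,228),(414,228),(424,517),(314,517)],.144),("tab",B,b,[(330,263),(438,263),(437,585),(330,585)],.144),("mouthA",A,a,[(108,45),(620,38),(612,447),(135,452)],.09),("mouthB",B,b,[(115,138),(648,130),(640,577),(138,583)],.09)):
    P=[plane(d,f(p),z) for p in ps];print(n,np.mean(P,0)); v=P[0]+P[1]-P[2]-P[3];print("yaw",np.arctan2(-v[0],v[1]),np.linalg.norm(v)/2,np.linalg.norm(P[0]-P[1]))
E
python3 go.py .576 .075 .107 .1
```

```text
tab [0.5703 0.0924 0.1434] 0.0001
tab [0.5808 0.0934 0.1438] 0.0001
tab [0.5844 0.0609 0.1422] 0.0003
tab [0.573  0.0599 0.142 ] 0.0001
 mean [0.5771 0.0767 0.1428]
mouth [0.5423 0.0992 0.0872] 0.0001
mouth [0.6058 0.1062 0.0897] 0.0
mouth [0.6119 0.0516 0.0874] 0.0003
mouth [0.5481 0.044  0.0839] 0.0001
 mean [0.577  0.0753 0.087 ]
blocktop [0.5458 0.0898 0.0999] 0.0
blocktop [0.6051 0.0956 0.097 ] 0.0
blocktop [0.6096 0.061  0.0968] 0.0
blocktop [0.549  0.0555 0.0988] 0.0001
 mean [0.5774 0.0755 0.0981]
tab [0.5771 0.0771 0.144 ]
yaw 0.10370559348889263 0.032043235904975174 0.010420042393028567
tab [0.5771 0.0769 0.144 ]
yaw 0.09081694769773759 0.03226775026250098 0.010586248592488313
mouthA [0.5771 0.0762 0.09  ]
yaw 0.10861023637638426 0.05386372228942418 0.06355815575952466
mouthB [0.5772 0.0758 0.09  ]
yaw 0.10964482321514703 0.05424535304835728 0.06345597320749632
pos [0.5815 0.0313 0.2307] x [-0.    -0.002 -1.   ] z [ 0.996  0.093 -0.   ] q6 -0.166 t 2.0 F [ 0.37  0.15 -0.57] open 0.0858
shift [ 0.1237  0.0442 -0.0013] turn -0.0068
tool dir of heater y: [-0.0018  1.     -0.0068]
```

Tab top is at 142.8 mm (144 given), the rim at 87 mm (90), and the tab is 32–34 mm wide. These agree. Centre is (0.577, 0.076), yaw about 0.10. I'll move over the tab and descend.

```bash
python3 go.py .577 .0762 .107 .102;  python3 -m jog '[[[0,0.022,0,-0.004,-1],[0,0.045,0,-0.009,-1],[0.03,0.045,0,-0.009,-1],[0.06,0.045,0,-0.009,-1],[0.06,0.045,0,-0.009,-1],[0.06,0.045,0,-0.009,-1]]]'; python3 go.py .577 .0762 .107 .102
```

```text
pos [0.5815 0.0313 0.2307] x [-0.    -0.002 -1.   ] z [ 0.996  0.093 -0.   ] q6 -0.166 t 2.0 F [ 0.37  0.15 -0.57] open 0.0858
shift [ 0.1237  0.0453 -0.0002] turn -0.0088
tool dir of heater y: [-0.0018  1.     -0.0088]
t: 2.6
tool_pos: [0.5768, 0.0769, 0.1705]
tool_rot: [-0.082, 1.571, 0.08]
contact_force: [-0.5, 0.1, 1.1]
opening: 0.0858
pos [0.5768 0.0769 0.1705] x [-0.001 -0.002 -1.   ] z [ 0.995  0.103 -0.002] q6 -0.098 t 2.6 F [-0.52  0.09  1.05] open 0.0858
shift [ 0.0635 -0.0006  0.0003] turn 0.0014
tool dir of heater y: [-0.0015  1.      0.0014]
```

```bash
python3 -m jog '[[[0.022,0,0,0,-1],[0.044,0,0,0,-1],[0.063,0,0,0,-1],[0.063,0,0,0,-1],[0.063,0,0,0,-1]]]'; python3 go.py .577 .0762 .107 .102
python3 - <<'E'
from station import imaging
import cv2
d=imaging.get_image("wrist"); cv2.imwrite("pics/w4.png",d["color"][:,:,::-1])
E
```

```text
t: 3.1
tool_pos: [0.5777, 0.0769, 0.1095]
tool_rot: [-0.083, 1.568, 0.08]
contact_force: [0.3, -0.2, 0.6]
opening: 0.0856
pos [0.5777 0.0769 0.1095] x [ 0.001 -0.002 -1.   ] z [0.995 0.103 0.001] q6 -0.097 t 3.1 F [ 0.31 -0.17  0.6 ] open 0.0856
shift [ 0.0025 -0.0007 -0.0008] turn 0.0015
tool dir of heater y: [-0.0017  1.      0.0015]
```

View pics/w4.png

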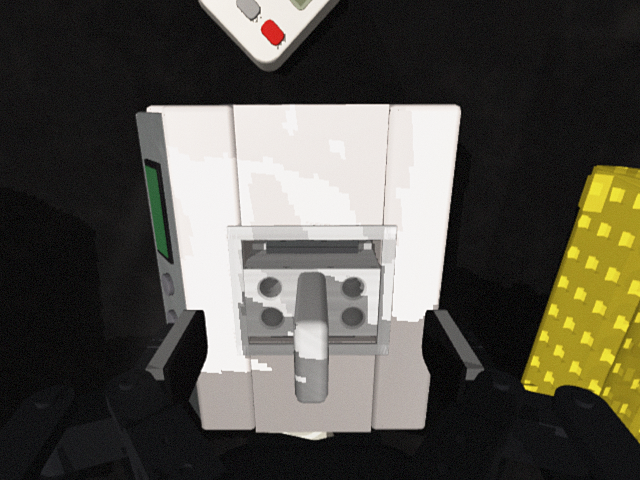

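The tab (about (312,340)) is centred between the open fingers (185 and 455). Closing now at 60 N.

```bash
python3 -m jog '[[[0.002,-0.0007,-0.0005,0,1],[0.002,-0.0007,-0.0005,0,1],[0.002,-0.0007,-0.0005,0,1],[0.002,-0.0007,-0.0005,0,1],[0.002,-0.0007,-0.0005,0,1],[0.002,-0.0007,-0.0005,0,1],[0.002,-0.0007,-0.0005,0,1],[0.002,-0.0007,-0.0005,0,1],[0.002,-0.0007,-0.0005,0,1],[0.002,-0.0007,-0.0005,0,1]]]' 60; python3 go.py .577 .0762 .107 .102
```

```text
t: 4.15
tool_pos: [0.5776, 0.0762, 0.1081]
tool_rot: [-0.083, 1.568, 0.08]
contact_force: [-2.2, 0.2, 0.8]
opening: 0.0115
pos [0.5776 0.0762 0.1081] x [ 0.002 -0.002 -1.   ] z [0.995 0.103 0.002] q6 -0.099 t 4.15 F [-2.18  0.16  0.77] open 0.0115
shift [ 0.0011  0.0001 -0.0006] turn 0.0015
tool dir of heater y: [-0.0018  1.      0.0015]
```

Gripped: 11.5 mm opening on the 12 mm tab. Rocking left.

```bash
python3 -m jog '[[[-0.0004,0.002,0,0,1],[-0.0008,0.004,0,0,1],[-0.0012,0.006,0,0,1],[-0.0016,0.008,0,0,1],[-0.002,0.010,0,0,1],[-0.002,0.011,0,0,1],[-0.002,0.0115,0,0,1],[-0.002,0.0115,0,0,1]]]'; python3 go.py .577 .0762 .107 .102; python3 snap.py w5 230 420 220 400 4
```

```text
t: 4.95
tool_pos: [0.5766, 0.084, 0.1092]
tool_rot: [-0.089, 1.568, 0.074]
contact_force: [1.1, -11.7, -2.7]
opening: 0.0114
pos [0.5766 0.084  0.1092] x [ 0.002 -0.01  -1.   ] z [0.995 0.104 0.001] q6 -0.079 t 4.95 F [  1.1  -11.75  -2.71] open 0.0114
shift [ 0.0023 -0.0078 -0.0005] turn 0.0019
tool dir of heater y: [-0.01    0.9999  0.0019]
```

View pics/w5.png

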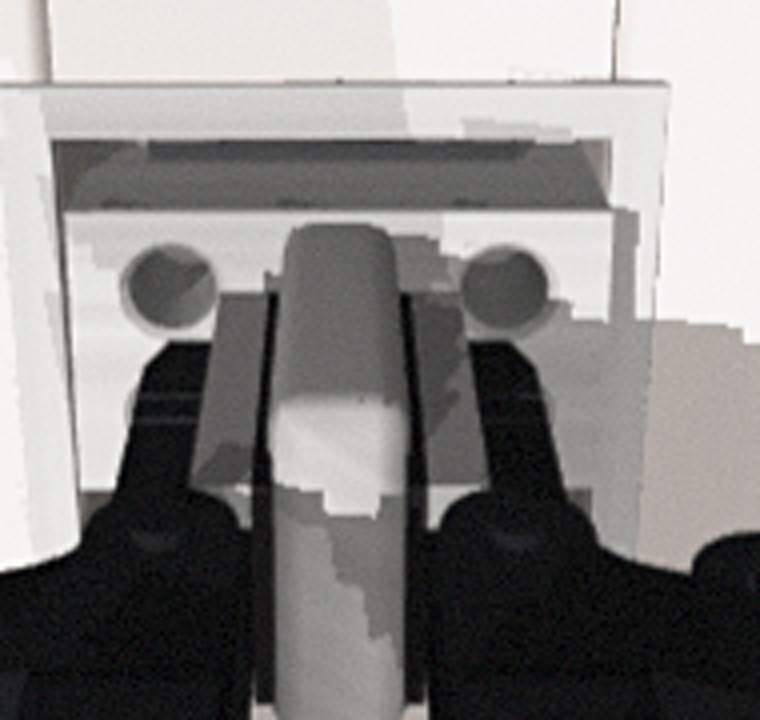

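The block tips left (moved 7.8 mm at 12 N, the arm giving a little). Pushing a bit further.

```bash
python3 -m jog '[[[-0.0008,0.004,0,0,1],[-0.001,0.006,0,0,1],[-0.001,0.007,0,0,1],[-0.001,0.007,0,0,1],[-0.001,0.007,0,0,1]]]'; python3 go.py .577 .0762 .107 .102; python3 snap.py w6 230 420 220 400 4
```

```text
t: 5.5
tool_pos: [0.5763, 0.0869, 0.1097]
tool_rot: [-0.096, 1.568, 0.067]
contact_force: [1.3, -12.9, -2.1]
opening: 0.0115
pos [0.5763 0.0869 0.1097] x [ 0.003 -0.019 -1.   ] z [0.995 0.104 0.001] q6 -0.067 t 5.5 F [  1.31 -12.95  -2.08] open 0.0115
shift [ 0.0029 -0.0107 -0.0004] turn 0.002
tool dir of heater y: [-0.0189  0.9998  0.002 ]
```

View pics/w6.png

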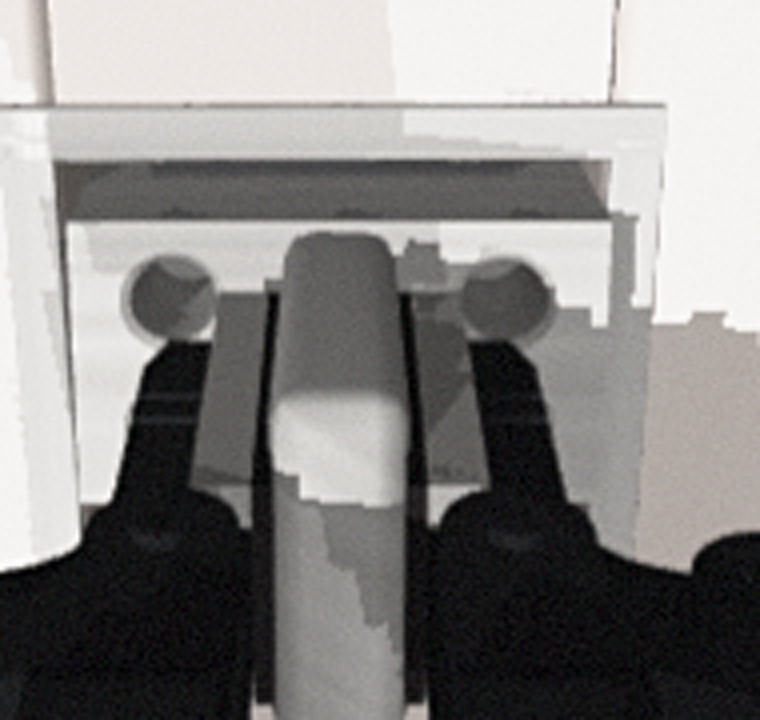

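```bash
python3 -m jog '[[[-0.0008,0.005,0,0,1],[-0.001,0.007,0,0,1],[-0.001,0.008,0,0,1],[-0.001,0.008,0,0,1],[-0.001,0.008,0,0,1]]]'; python3 go.py .577 .0762 .107 .102
```

```text
t: 6.05
tool_pos: [0.5763, 0.0878, 0.1098]
tool_rot: [-0.108, 1.567, 0.055]
contact_force: [3.6, -23.2, -4.8]
opening: 0.0113
pos [0.5763 0.0878 0.1098] x [ 0.004 -0.034 -0.999] z [0.995 0.104 0.   ] q6 -0.053 t 6.05 F [  3.64 -23.23  -4.8 ] open 0.0113
shift [ 0.0032 -0.0115 -0.0005] turn 0.0019
tool dir of heater y: [-0.034   0.9994  0.0019]
```

Force rose to 23 N for just 1 mm of movement, so the left shoe is at its stop. Back to upright.

```bash
python3 -m jog '[[[0.0004,-0.003,0,0,1],[0.0008,-0.006,0,0,1],[0.0014,-0.009,0,0,1],[0.0018,-0.0115,0,0,1],[0.0018,-0.0115,0,0,1],[0.0018,-0.0115,0,0,1]]]'; python3 go.py .577 .0762 .108 .102
```

```text
t: 6.65
tool_pos: [0.5774, 0.0787, 0.1087]
tool_rot: [-0.105, 1.567, 0.059]
contact_force: [-1.0, 4.7, 3.2]
opening: 0.011
pos [0.5774 0.0787 0.1087] x [ 0.004 -0.029 -1.   ] z [0.995 0.104 0.001] q6 -0.073 t 6.65 F [-0.96  4.66  3.23] open 0.011
shift [ 0.0008 -0.0024 -0.0007] turn 0.0023
tool dir of heater y: [-0.0292  0.9996  0.0023]
```

```bash
python3 -m jog '[[[0,-0.003,0,0,1],[-0.0003,-0.006,0,0,1],[-0.0008,-0.009,0,0,1],[-0.0013,-0.012,0,0,1],[-0.0017,-0.015,0,0,1],[-0.0018,-0.017,0,0,1],[-0.0018,-0.018,0,0,1],[-0.0018,-0.018,0,0,1]]]'; python3 go.py .577 .0762 .108 .102
```

```text
t: 7.45
tool_pos: [0.5788, 0.0652, 0.1107]
tool_rot: [-0.098, 1.567, 0.066]
contact_force: [-0.4, 12.9, 1.0]
opening: 0.011
pos [0.5788 0.0652 0.1107] x [ 0.003 -0.02  -1.   ] z [0.995 0.104 0.001] q6 -0.104 t 7.45 F [-0.43 12.95  1.03] open 0.011
shift [ 0.0024  0.0111 -0.0007] turn 0.0026
tool dir of heater y: [-0.0201  0.9998  0.0026]
```

```bash
python3 -m jog '[[[-0.0008,-0.005,0,0,1],[-0.001,-0.007,0,0,1],[-0.001,-0.008,0,0,1],[-0.001,-0.008,0,0,1],[-0.001,-0.008,0,0,1]]]'; python3 go.py .577 .0762 .108 .102;python3 snap.py w7 230 420 200 380 4
```

```text
t: 7.95
tool_pos: [0.5789, 0.0634, 0.111]
tool_rot: [-0.089, 1.567, 0.077]
contact_force: [-0.0, 17.2, -2.7]
opening: 0.0113
pos [0.5789 0.0634 0.111 ] x [ 0.002 -0.008 -1.   ] z [0.994 0.105 0.002] q6 -0.118 t 7.95 F [-0.02 17.19 -2.66] open 0.0113
shift [ 0.0029  0.0129 -0.0006] turn 0.0035
tool dir of heater y: [-0.0079  1.      0.0035]
```

View pics/w7.png

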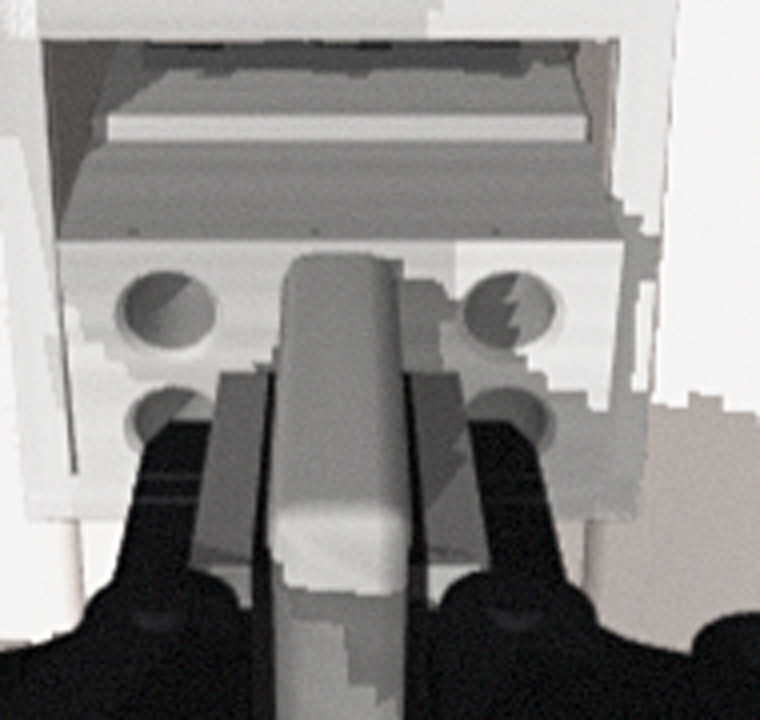

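The block leans right and its left shoulder is now free of the left shoe. One more push to confirm the right stop.

```bash
python3 -m jog '[[[-0.0005,-0.006,0,0,1],[-0.0005,-0.008,0,0,1],[-0.0005,-0.009,0,0,1],[-0.0005,-0.009,0,0,1]]]'; python3 go.py .577 .0762 .108 .102
```

```text
t: 8.4
tool_pos: [0.579, 0.0627, 0.1109]
tool_rot: [-0.077, 1.567, 0.09]
contact_force: [-1.0, 25.4, -0.8]
opening: 0.0114
pos [0.579  0.0627 0.1109] x [ 0.001  0.009 -1.   ] z [0.994 0.106 0.002] q6 -0.133 t 8.4 F [-0.97 25.44 -0.81] open 0.0114
shift [ 0.003   0.0136 -0.0005] turn 0.0045
tool dir of heater y: [0.0084 1.     0.0045]
```

The right stop is reached too (25 N). Returning to centre, then I'll look.

```bash
python3 -m jog '[[[0.0005,0.003,0,0,1],[0.001,0.006,0,0,1],[0.0015,0.009,0,0,1],[0.002,0.012,0,0,1],[0.0022,0.0145,0,0,1],[0.0022,0.0145,0,0,1],[0.0022,0.0145,0,0,1]]]'; python3 go.py .577 .0762 .108 .102;python3 snap.py w8 230 420 200 380 4
```

```text
t: 9.1
tool_pos: [0.5782, 0.075, 0.1092]
tool_rot: [-0.081, 1.566, 0.087]
contact_force: [0.1, -7.1, 0.2]
opening: 0.011
pos [0.5782 0.075  0.1092] x [ 0.003  0.004 -1.   ] z [0.994 0.106 0.003] q6 -0.108 t 9.1 F [ 0.09 -7.11  0.19] open 0.011
shift [ 0.0012  0.0013 -0.001 ] turn 0.0046
tool dir of heater y: [0.0036 1.     0.0046]
```

View pics/w8.png

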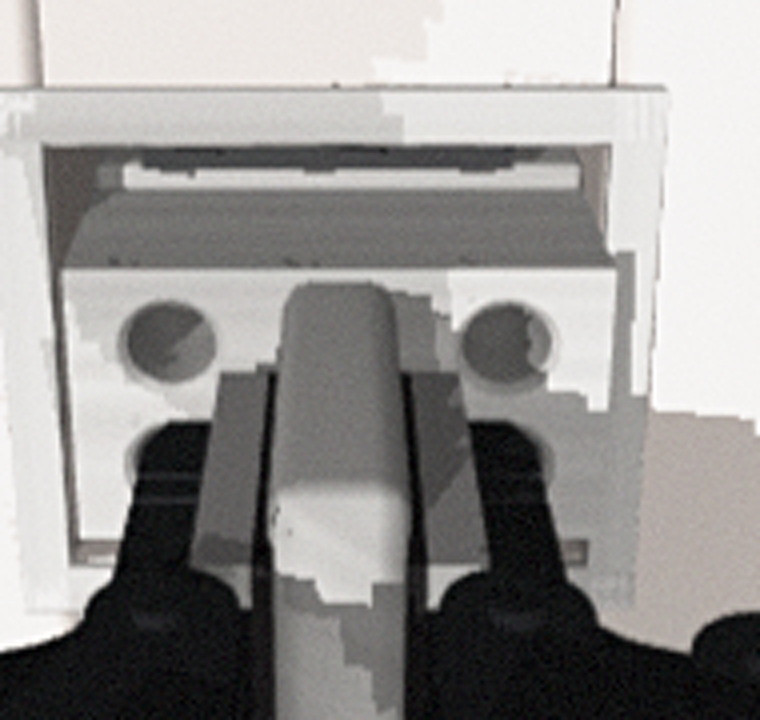

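```bash
cat > tilt.py <<'E'
from h import *
import pickle,sys
n,x0,y0,f=sys.argv[1],*map(float,sys.argv[2:5])
d=pickle.load(open(n+".pkl","rb"))
c=np.array([.577,.076]);Y=np.array([-np.sin(.102),np.cos(.102)])
for s in sys.argv[5:]:
    u,v,z=map(float,s.split(","))
    P=plane(d,(x0+(u+.5)/f-.5,y0+(v+.5)/f-.5),z);print(s,P.round(4),"heater y",round(float((P[:2]-c)@Y),4))
E
python3 tilt.py w8 230 200 4 340,268,.1 340,190,.076 340,166,.076 340,148,.09 60,545,.1 60,590,.09
```

```text
340,268,.1 [0.5769 0.0925 0.1   ] heater y 0.0164
340,190,.076 [0.577  0.0925 0.076 ] heater y 0.0164
340,166,.076 [0.5766 0.0956 0.076 ] heater y 0.0196
340,148,.09 [0.5758 0.1027 0.09  ] heater y 0.0267
60,545,.1 [0.5484 0.0544 0.1   ] heater y -0.0185
60,590,.09 [0.5473 0.0411 0.09  ] heater y -0.0317
```

The block is upright (both upper edges at y = +16.4 mm) and centred to 0.6 mm. Lifting gently.

```bash
python3 -m jog '[[[-0.002,0.0005,0,0,1],[-0.004,0.0005,0,0,1],[-0.006,0.0005,0,0,1],[-0.008,0.0005,0,0,1],[-0.008,0.0005,0,0,1]]]' 80; python3 go.py .577 .0762 .108 .102;python3 snap.py w9 230 420 200 380 4
```

```text
t: 9.65
tool_pos: [0.5779, 0.0759, 0.1174]
tool_rot: [-0.08, 1.566, 0.087]
contact_force: [-0.0, -2.0, -3.7]
opening: 0.0113
pos [0.5779 0.0759 0.1174] x [ 0.003  0.005 -1.   ] z [0.994 0.106 0.003] q6 -0.107 t 9.65 F [-0.05 -1.95 -3.71] open 0.0113
shift [ 0.0094  0.0003 -0.0009] turn 0.0045
tool dir of heater y: [0.0047 1.     0.0045]
```

View pics/w9.png

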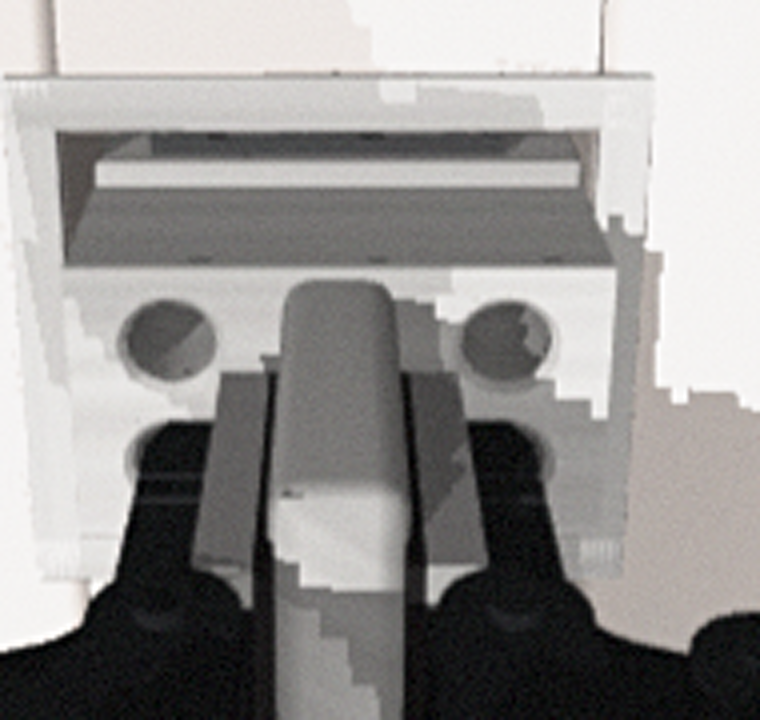

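It's past the 3 mm jam and only its weight shows (about 3.7 N). Continuing upward.

```bash
python3 -m jog '[[[-0.005,0.0003,0,0,1],[-0.010,0.0003,0,0,1],[-0.016,0.0003,0,0,1],[-0.022,0.0003,0,0,1],[-0.03,0.0003,0,0,1],[-0.03,0.0003,0,0,1]]]'; python3 go.py .577 .0762 .198 .102
```

```text
t: 10.3
tool_pos: [0.5783, 0.0757, 0.1494]
tool_rot: [-0.081, 1.565, 0.087]
contact_force: [-2.4, -4.3, 1.3]
opening: 0.0113
pos [0.5783 0.0757 0.1494] x [ 0.004  0.004 -1.   ] z [0.994 0.106 0.004] q6 -0.107 t 10.3 F [-2.42 -4.29  1.29] open 0.0113
shift [-0.0486  0.0008 -0.001 ] turn 0.0047
tool dir of heater y: [0.0035 1.     0.0047]
```

```bash
python3 -m jog '[[[-0.004,-0.0003,0,0,1],[-0.010,-0.0003,0,0,1],[-0.018,-0.0003,0,0,1],[-0.026,-0.0003,0,0,1],[-0.034,-0.0003,0,0,1],[-0.042,0,0,0,1],[-0.048,0,0,0,1],[-0.048,0,0,0,1],[-0.048,0,0,0,1]]]'; python3 go.py .577 .0762 .198 .102;python3 snap.py w10 0 640 0 480 1.25;python3 - <<'E'
from station import imaging
import cv2
d=imaging.get_image("scene");cv2.imwrite("pics/s2.png",cv2.resize(d["color"][150:300,260:460,::-1],None,fx=4,fy=4,interpolation=cv2.INTER_CUBIC))
import pickle;pickle.dump(d,open("s2.pkl","wb"))
E
```

```text
t: 11.2
tool_pos: [0.5781, 0.0756, 0.1974]
tool_rot: [-0.081, 1.565, 0.087]
contact_force: [1.2, 0.1, -2.7]
opening: 0.0108
pos [0.5781 0.0756 0.1974] x [ 0.004  0.004 -1.   ] z [0.994 0.106 0.004] q6 -0.107 t 11.2 F [ 1.25  0.07 -2.69] open 0.0108
shift [-0.0006  0.0007 -0.001 ] turn 0.0047
tool dir of heater y: [0.0037 1.     0.0047]
```

View pics/w10.png

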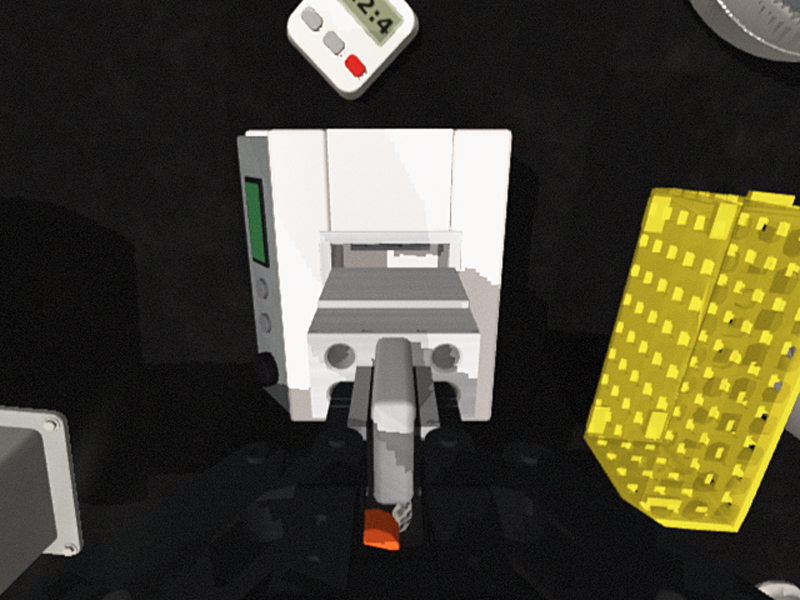

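View pics/s2.png

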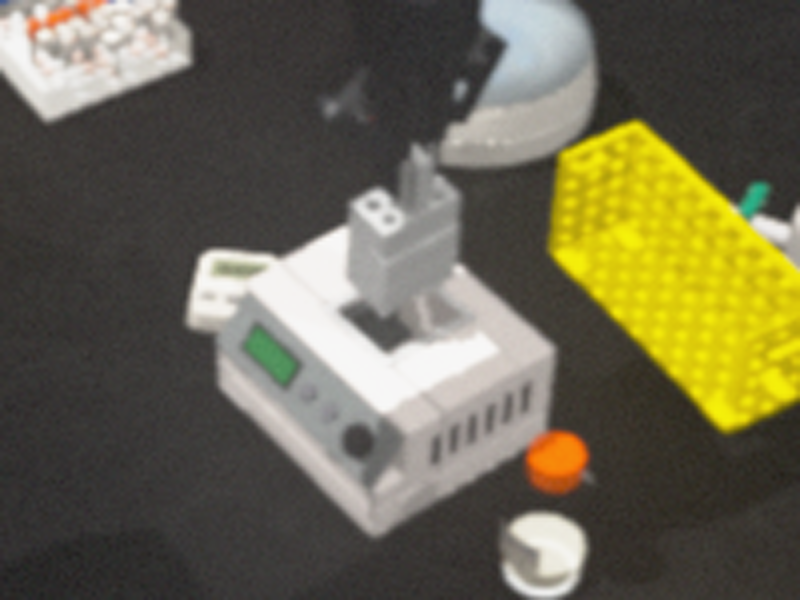

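The wrist and scene views both show the block clear of the well and upright. The timer and bottle have not moved. I'll let it settle and check underside height, tilt and stillness.

```bash
python3 -m jog '[[[0,0,0,0,1],[0,0,0,0,1],[0,0,0,0,1],[0,0,0,0,1]]]'; python3 go.py .577 .0762 .198 .102
python3 - <<'E'
from h import *
import pickle
S=pickle.load(open("s2.pkl","rb"))
c=np.array([.577,.076]);a=.102;X=np.array([np.cos(a),np.sin(a)]);Y=np.array([-np.sin(a),np.cos(a)])
P=c-.03*X-.02*Y
for z in(.11,.12,.13): q=proj(S,np.r_[P,z]);print(z,((q-[260,150])*4).round(0))
E
python3 tilt.py w10 0 0 1.25 490,333,.19 490,306,.166 490,268,.12; python3 - <<'E'
from station import imaging,ctrl
import cv2,numpy as np
a=cv2.imread("pics/top0.png");d=imaging.get_image("top");b=d["color"][:,:,::-1].copy();cv2.imwrite("pics/top2.png",b)
o=ctrl.get_obs();print(np.abs(o["dq"]).max(),o["tool_pos"])
E
```

```text
t: 11.7
tool_pos: [0.5777, 0.0755, 0.1966]
tool_rot: [-0.081, 1.566, 0.087]
contact_force: [-1.0, -0.4, -3.3]
opening: 0.0107
pos [0.5777 0.0755 0.1966] x [ 0.003  0.004 -1.   ] z [0.994 0.106 0.003] q6 -0.107 t 11.7 F [-0.97 -0.36 -3.27] open 0.0107
shift [-0.0014  0.0008 -0.0006] turn 0.0045
tool dir of heater y: [0.0037 1.     0.0045]
0.11 [380. 324.]
0.12 [381. 313.]
0.13 [381. 302.]
490,333,.19 [0.6096 0.0974 0.19  ] heater y 0.018
490,306,.166 [0.6142 0.099  0.166 ] heater y 0.0191
490,268,.12 [0.6228 0.1025 0.12  ] heater y 0.0217
0.0023066639032247828 [0.57770236 0.07550347 0.19664937]
```

View pics/top2.png

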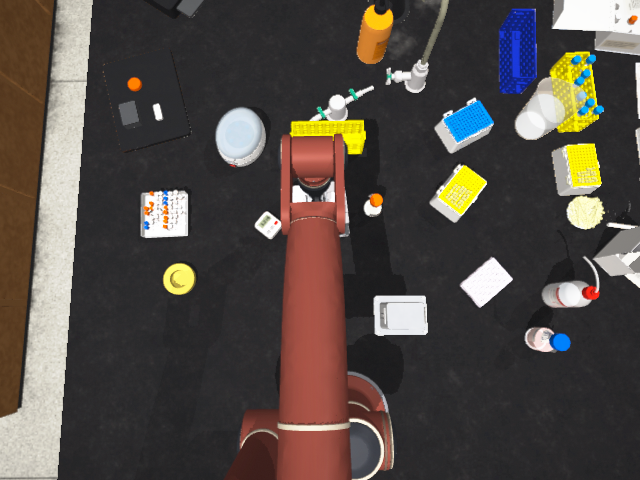

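The underside corner appears at (385,312), where z = 0.12 predicts (381,313), so it is 30 mm above the rim. The tilt is about 0.05 rad or less, the arm is still, and every bystander is where it was in the top view. Handing in.

```bash
python3 -c "
from station import ctrl
print(ctrl.finish_job())"
```

```text
the job is handed in; nothing more can be done
None
```

I handed the job in at about 12 s of the 42 s allowed, with the block held clear of the heater. The interface gives no verdict.

**What I did:** I located the heater and tab from triangulated camera views and gripped the tab with the fingers closing along x. I rocked the block left until the force climbed to 23 N, then right until it reached 25 N. After that I brought it upright and lifted it about 88 mm, then held it at 80 N grip.

**Last checks:**
- **Height:** the underside was about 30 mm above the rim, from the scene image and the gripper height.
- **Position and tilt:** the block was about 1–2 mm from the well's centre and tilted no more than about 0.05 rad.
- **Stillness and grip:** the joints were practically still, the finger opening was 10.7 mm, and the wrist carried only the block's weight (about 3.3 N).
- **Bystanders:** the top view showed none of them moved.

**Doubts:**
- I judged the shoe travel from the rise in force and from how far the tab moved. I did not measure it directly.
- The force readings were noisy by about 1 N. Partway through the lift the wrist showed a side force of about 4 N, which may have been the block brushing the left shoe. It was gone once the block was clear.
- At first the triangulated heights from the fixed cameras read up to 9 mm low, but those from the wrist camera mostly agreed to 1–3 mm (one rim corner read 6 mm low).

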